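Charge the bench hand pump until its indicator pin is fully out

ROBOT

A 7-joint arm with a two-finger parallel gripper is mounted at the origin on the work surface. World frame = base frame: x ahead of the robot, y to its left, z up, the work surface at z = 0. Lengths are in m, angles in rad, forces in N, time in s.
With the tool pointing down it reaches from about 0.4 to 0.85 m from the base axis. Payload 10.4 kg.
Tool frame: the origin (TCP) lies midway between the tips of the shut fingers; the grasp point (between the pads) lies 19 mm behind it; z points along the fingers, x is the direction in which the jaws open and shut, and the axes are right-handed (so a half turn about z gives the same grasp; the last joint's range is limited). The gripper opens to 85 mm and grips with 20 to 120 N. Pads are 22 mm wide; open, the fingers measure 114 mm over their backs; the gripper's body (76 mm by 85 mm) begins 54 mm behind the grasp point. The pads swing forward as they close: fully open they stand 13 mm farther back than shut.
Start: joints at [1.227, 0.332, -0.065, 1.46, 0.022, 1.35, -0.088], TCP at [0.197, -0.593, 0.231] pointing down, gripper open.
Joint ranges: [-2.6, 2.6], [-0.5, 2.12], [-1.47, 1.34], [0.16, 2.42], [-1.27, 4.41], [0.06, 2.06], [-2.6, 2.6]. Speed limits (rad/s): [2.22, 2.22, 2.79, 2.79, 3.14, 3.14, 3.14].

INTERFACE

Orientations are given as a unit quaternion [x, y, z, w].
In Python, from workcell import manip, cams gives the robot as it stands.
- The arm moves only by the tool move_arm, never from a script. Its argument "moves" is a list of rows, each a list of 7 numbers: the turn, a rotation vector about the tool's x, y, z in degrees, then the shift along the tool's x, y, z in m, then the finger opening in m, from 0 to 0.0854. A call has 1 to 10 rows; each row is the pose to reach, as a shift and turn from the pose commanded when the call began, along the tool's axes at that moment; what a row does not reach only later rows make up. A row lasts 1/10 s, in which the tool goes at most 50 mm and 8.59 degrees, less where a joint would pass 70% of its speed; a pose out of reach is approached as far as the arm can. A call with a gripper value outside its range is refused whole. The fingers move at their own pace and stop on an object; "grip_force" is the grip in N (left out, the last holds). Time passes only in rows, so rows that repeat a pose let the fingers close. It gives the time, the measured TCP pose, the force and the opening at its end, in the units of the state.
- manip.get_obs(): the state, without advancing time (a new reading comes with each control period).
- cams.camera(name): name is "side" or "top" or "wrist"; returns the picture (420x560x3 uint8, red, green, blue); there is no depth.
- cams.camera_params(name): a dict with "fx", "fy", "cx", "cy" (pixels), "xyz" and "rotation" of the camera in the world. Camera axes: x right, y up, looking along -z (the intrinsics and any distortion apply to the point x, -y, -z); pixel columns grow to the right and rows downward; lengths in m; the calibration is good to about 2 mm. A picture is of the moment at which its call begins: read the wrist's pose just before it. camera_params takes no time and is no camera call; for the wrist camera it gives the pose at the moment of the call.
- manip.hand_in(): hands the job in, once; it reports no verdict.
The state is a dict: "clock": time; "joint_pos": joint angles; "joint_velocities": joint speeds; "tau": joint torques, N m; "position": TCP position; "ee_rot": TCP orientation; "ft_force": force on the tool from outside, world axes, zero at the start; "torque": the same for the moment, N m; "grip_width": opening from 0.0 (shut) to 1.0 (fully open).
Only numpy, scipy, OpenCV 4.12 (cv2) and the standard library are available. Lean on these libraries where they do the work, as an engineer would, in place of code of your own. Each camera call takes 0.05 s, during which the arm holds its last target. There are 200 camera calls.

TASK

Charge the filter station on the lab bench: press the plunger of its hand pump all the way down and let it spring back up, again and again, until the steel indicator pin beside it stands fully out of its brass gland. Finish with the plunger released and fully up. Only the pumping may raise the pin, so do not touch the pin itself, and leave the bottles and the beaker standing where they are.

Things in the scene. Friction and masses are not known exactly. Their poses are not given: they have to be found in the camera images.
- pump: The filter station, bolted to the bench. Origin on the bench surface below the plunger's vertical axis, z up. Steel base plate 130 (x) x 320 (y) x 8 mm, from y = -190 to +130 mm; grey housing 90 x 165 mm, from y = -55 to +110 mm, top 90 mm high; plunger at x = y = 0 in a 34 mm wide sleeve, top 125 mm high; indicator pin at x = 0, y = +70 mm.
- gland (a point): Centre of the top of the brass gland (28 mm across, 98 mm above the bench) out of which the indicator pin rises. Fixed to the station, 70 mm from the plunger's axis.
- filter_top (a point): Top of the round steel filter holder at the station's other end, 80 mm across and 104 mm high, 135 mm from the plunger's axis. Fixed, not part of the work.
- plunger (a joint): Travel of the plunger, m: 0 = fully up, 0.016 = at its bottom stop. A spring pushes it up with about 6 N at the top and 14 N at the bottom and returns it when let go, within about 0.3 s. Each full stroke down and up raises the pin one notch; a stroke under 12 mm may raise nothing, and it must come fully up to finish the notch. Pumping on once the pin is out does nothing more.
- plunger_top (a point): Centre of the flat top of the plunger's white round head, 52 mm across and 16 mm thick. It stands 175 mm above the bench when up and 159 mm when pressed; it moves with the plunger.
- pin (a joint): How far the indicator pin has risen, m: 0 = lowest, 0.050 = fully out (above 0.046 counts). Starts between 0 and 0.024. It rises while the plunger springs back up, in notches of 10 mm (the first stroke raises it about 3 to 16 mm; three to five strokes in all), and stays put between strokes.
- pin_top (a point): Centre of the top end of the indicator pin, 5 mm above the gland (103 mm above the bench) when the pin is at 0, and 55 mm above the gland (153 mm above the bench, just below the top of the pressed plunger) when it is fully out.
- indicator: The indicator pin itself, a plain upright steel rod 14 mm in diameter, 70 mm from the plunger's axis; the 9 mm waist turned in it comes up out of the gland only over the last notch. Its origin lies 47 mm below its top end. Not to be touched.
- amber_bottle: Loose bystander: capped amber glass bottle 54 mm in diameter, 115 mm high, origin at the centre of its underside. Stands beside the pump.
- white_bottle: Loose bystander: capped white plastic bottle 62 mm in diameter, 135 mm high, origin at the centre of its underside. Stands beside the pump.
- beaker: Loose bystander: open glass beaker 68 mm in diameter, 85 mm high, origin at the centre of its underside. Stands beside the pump.

How it is judged:
By the outcome, as a careful person would: the job done as asked, in the order asked, and still so for the second after the job is handed in, with the robot touching nothing.
It also fails if it takes over 45 s, if anything falls off the work surface, if the arm or the gripper's body presses on something with over 40 N, if the wrist force passes 120 N, or if a joint passes its speed limit or range.

## Working session

There is one attempt and no reset: what is moved stays moved. The work goes in short steps, Python scripts to look and compute and a tool call to move; the robot and the scene stay as the last step left them, time stands still between calls to the robot, and variables do not carry over. Pictures are saved under pics/ and viewed, about 8 in all and at most 12, crops included, and the job is handed in when it is done.

Besides the shell and the picture viewer there is one more tool, called after "Request:" as name(argument=value, ...), one argument or row to a line, values as JSON. move_arm: Moves the arm, as the interface text tells. Its arguments: {"type":"object","properties":{"moves":{"type":"array","items":{"type":"array","items":{"type":"number"}}},"grip_force":{"type":"number"}},"required":["moves"]}

```bash
mkdir -p pics
cat > h.py <<'E'
from workcell import manip, cams
import numpy as np, cv2
def snap(n,f):
    p=cams.camera_params(n); im=cams.camera(n); cv2.imwrite('pics/'+f,im[:,:,::-1]); return p,im
def ray(p,u,v):
    d=np.array([(u-p['cx'])/p['fx'],-(v-p['cy'])/p['fy'],-1.]); R=np.array(p['rotation'])
    return np.array(p['xyz']),R@(d/np.linalg.norm(d))
def proj(p,X):
    c=np.array(p['rotation']).T@(np.array(X)-p['xyz']); return p['cx']+p['fx']*c[0]/-c[2],p['cy']-p['fy']*c[1]/-c[2]
def tri(*rays):
    A=sum(np.eye(3)-np.outer(d,d) for o,d in rays); b=sum((np.eye(3)-np.outer(d,d))@o for o,d in rays)
    X=np.linalg.solve(A,b); return X,[np.linalg.norm(np.cross(X-o,d)) for o,d in rays]
E
python3 - <<'E'
from h import *
ims=[]
for n in ('top','side','wrist'):
    p,im=snap(n,n+'0.png'); print(n,p); ims.append(im)
cv2.imwrite('pics/ts.png',np.hstack(ims[:2])[:,:,::-1])
print(manip.get_obs())
E
```

```text
top {'fx': 417.4309581636749, 'fy': 417.4309581636749, 'cx': 267.1977782849764, 'cy': 213.1897309764919, 'xyz': array([0.45077294, 0.0981618 , 0.93757132]), 'rotation': array([-0.04832731,  0.06640144,  0.70903509, -0.70037459])}
side {'fx': 455.5673408926574, 'fy': 455.5673408926574, 'cx': 286.6243501840904, 'cy': 205.08246653604735, 'xyz': array([ 0.19078288, -0.48174029,  0.73940356]), 'rotation': array([ 0.3970881 , -0.12791555, -0.27930652,  0.86483901])}
wrist {'fx': 350.4638731119313, 'fy': 350.4638731119313, 'cx': 282.4030200243121, 'cy': 207.66527834012444, 'xyz': array([ 0.26718125, -0.57038118,  0.37270763]), 'rotation': array([-0.11959481,  0.08714538, -0.57881353,  0.80192123])}
{'clock': 0.15, 'joint_pos': array([ 1.2274227 ,  0.33273626, -0.06468232,  1.4607369 ,  0.02161192,
        1.34991187, -0.08848407]), 'joint_velocities': array([ 3.13088893e-04, -1.85675161e-03, -1.33594745e-04, -2.79832493e-03,
       -2.17315559e-03,  3.16117169e-04,  5.17003110e-05]), 'tau': array([ 1.99295969e-04, -6.25825739e+01,  4.92406497e-02, -3.91853678e+01,
        1.63257122e-02,  7.54738867e-03, -1.60511433e-06]), 'position': array([ 0.19695969, -0.59285541,  0.23069819]), 'ee_rot': array([ 8.10961772e-01, -5.85098883e-01, -4.62843517e-04, -2.94159782e-04]), 'ft_force': array([-0.20752557,  0.66517591, -0.04064487]), 'torque': array([-0.01995767,  0.00980907, -0.00255392]), 'grip_width': 0.9990096359237565}
```

View pics/top0.png

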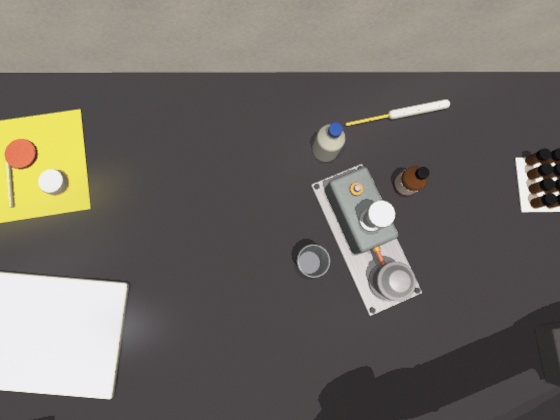

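View pics/side0.png

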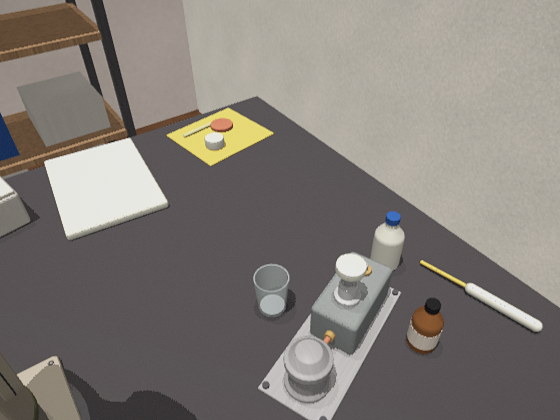

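Top: white plunger head at about (381,213), gland (357,188), filter (398,281). Side: head (351,266), filter (309,352). Next, an enlarged crop of each.

```bash
sed -i "s/R=np.array(p\['rotation'\])/R=Q(p)/; s/np.array(p\['rotation'\]).T/Q(p).T/" h.py
cat >> h.py <<'E'
from scipy.spatial.transform import Rotation
def Q(p): return Rotation.from_quat(p['rotation']).as_matrix()
E
python3 - <<'E'
from h import *
t=cv2.imread('pics/top0.png')[160:310,330:430]; s=cv2.imread('pics/side0.png')[245:395,280:380]
cv2.imwrite('pics/c1.png',np.hstack([cv2.resize(a,None,fx=4,fy=4,interpolation=cv2.INTER_CUBIC) for a in (t,s)]))
pt,ps=cams.camera_params('top'),cams.camera_params('side')
for a,b in (((381,213),(351,266)),((399,281),(309,352))): print(tri(ray(pt,*a),ray(ps,*b)))
E
```

```text
(array([ 0.57311805, -0.13456431,  0.17275768]), [np.float64(0.0012083830379606005), np.float64(0.0012083830379607842)])
(array([ 0.44769836, -0.18522124,  0.10035504]), [np.float64(0.0004050672355316265), np.float64(0.00040506723553160084)])
```

View pics/c1.png

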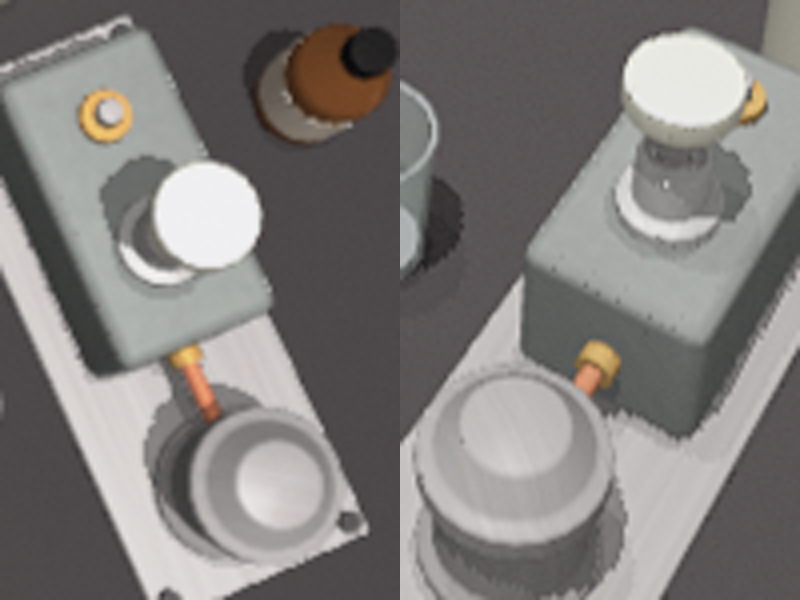

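The crop puts the head's top centre at top (381.5,213.5) and side (351.1,264.2), and the gland at top (356.4,189). The pin top is only slightly out.

Run:
```python
from h import *
pt,ps=cams.camera_params('top'),cams.camera_params('side')
P,e=tri(ray(pt,381.5,213.5),ray(ps,351.1,264.2)); print(P,e)
def at(p,uv,z): o,d=ray(p,*uv); return o+d*(z-o[2])/d[2]
for n,p,uv in (('t',pt,(381.5,213.5)),('s',ps,(351.1,264.2))): print(n,at(p,uv,.175))
G=at(pt,(356.4,189),.098); F=at(pt,(398.8,281.5),.104); print(G,F,np.linalg.norm((G-P)[:2]),np.linalg.norm((F-P)[:2]), G-F)
print('amber',at(pt,(423,173),.115),'white',at(pt,(336,130),.135),'beaker rim',at(pt,(313,261),.085))
o=manip.get_obs(); R=Rotation.from_quat(o['ee_rot']).as_matrix(); print(R.round(3)); print('tool shift to 40mm above', R.T@(P+[0,0,.04]-o['position']))
```

```text
[ 0.5720228  -0.13439349  0.17745062] [np.float64(0.0005162457177920625), np.float64(0.000516245717791951)]
t [ 0.57287092 -0.13543025  0.175     ]
s [ 0.57315306 -0.13272466  0.175     ]
[ 0.63708169 -0.1097331   0.098     ] [ 0.4470939  -0.18372227  0.104     ] 0.06957581555078779 0.1343151411151545 [ 0.18998778  0.07398917 -0.006     ]
amber [ 0.66562692 -0.2443948   0.115     ] white [ 0.75132248 -0.06505498  0.135     ] beaker rim [ 0.49071365 -0.01665291  0.085     ]
[[ 0.315 -0.949 -0.   ]
 [-0.949 -0.315  0.001]
 [-0.001  0.    -1.   ]]
tool shift to 40mm above [-0.31679494 -0.50049195  0.01356215]
```

Everything agrees: the head is at about (0.573,-0.134,0.175), the gland is 69.6 mm away and the filter 134 mm. The jaw axis is already perpendicular to the pin line, so no turn is needed. I'll go over the head with the fingers shut.

Request:
move_arm(
  moves=[
    [0,0,0,-0.317,-0.501,0.0,0],
    [0,0,0,-0.317,-0.501,0.0,0],
    [0,0,0,-0.317,-0.501,0.0,0],
    [0,0,0,-0.317,-0.501,0.0,0],
    [0,0,0,-0.317,-0.501,0.0,0],
    [0,0,0,-0.317,-0.501,0.0,0],
    [0,0,0,-0.317,-0.501,0.0,0],
    [0,0,0,-0.317,-0.501,0.0,0],
    [0,0,0,-0.317,-0.501,0.0,0],
    [0,0,0,-0.317,-0.501,0.0,0],
  ],
)

```text
clock: 1.15
position: [0.5146, -0.2045, 0.2313]
ee_rot: [0.811, -0.585, 0.0, 0.0]
ft_force: [0.5, -1.5, 0.4]
grip_width: -0.002
```

Request:
move_arm(
  moves=[
    [0,0,0,-0.0495,-0.0785,0.0,0],
    [0,0,0,-0.0495,-0.0785,0.02,0],
    [0,0,0,-0.0495,-0.0785,0.035,0],
    [0,0,0,-0.0495,-0.0785,0.035,0],
  ],
)

```text
clock: 1.55
position: [0.5716, -0.1333, 0.1936]
ee_rot: [0.812, -0.584, -0.002, 0.001]
ft_force: [0.1, 0.1, 0.3]
grip_width: 0.0
```

Run:
```python
from h import *
ims=[]
for n,(y,x) in (('top',(150,320)),('side',(200,280)),('wrist',None) if 0 else ('side',(200,280))):
    p,im=snap(n,n+'1.png'); ims.append(cv2.resize(im[y:y+130,x:x+100],None,fx=4,fy=4,interpolation=cv2.INTER_CUBIC)); 
cv2.imwrite('pics/c2.png',np.hstack(ims[:2])[:,:,::-1]); o=manip.get_obs(); print(o['position'],o['ee_rot'],o['ft_force'])
snap('wrist','w1.png')
```

```text
[ 0.57230924 -0.13602748  0.19694   ] [ 8.10339560e-01 -5.85960415e-01  3.45118294e-04  2.63643418e-04] [-0.63347578 -0.23338166  0.10498522]
```

View pics/c2.png

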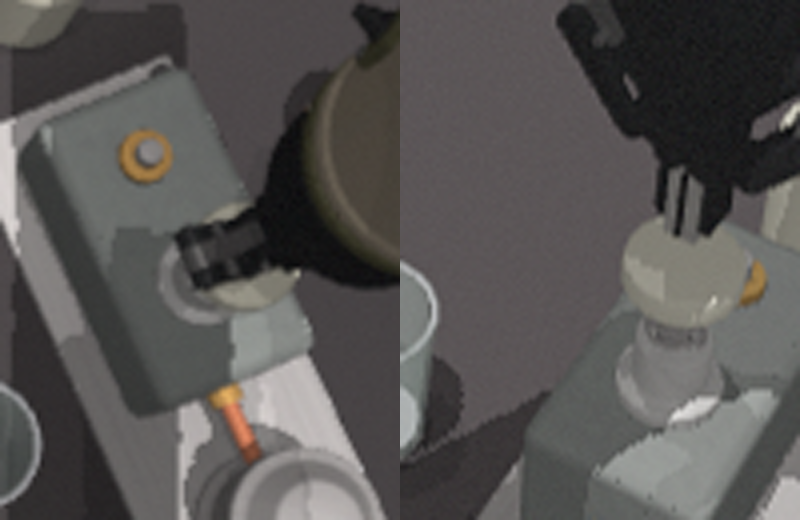

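View pics/w1.png

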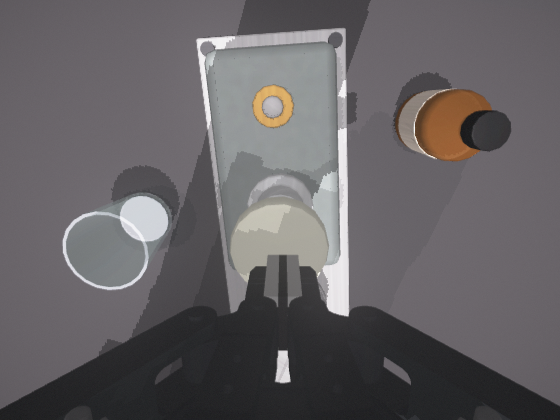

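The tips stand centred over the head, about 20 mm above it. The pin is well clear and the gripper passes nothing else. First a gentle press to read the force.

Request:
move_arm(
  moves=[
    [0,0,0,0,0,0.02,0],
    [0,0,0,0,0,0.03,0],
    [0,0,0,0,0,0.036,0],
    [0,0,0,0,0,0.036,0],
    [0,0,0,0,0,0.036,0],
  ],
)

```text
clock: 2.25
position: [0.5735, -0.1359, 0.1627]
ee_rot: [0.81, -0.586, 0.002, -0.0]
ft_force: [-3.2, -0.6, 12.0]
grip_width: -0.004
```

Request:
move_arm(
  moves=[
    [0,0,0,0,0,0.003,0],
    [0,0,0,0,0,0.005,0],
    [0,0,0,0,0,0.005,0],
    [0,0,0,0,0,0.005,0],
  ],
)

```text
clock: 2.65
position: [0.5735, -0.1359, 0.159]
ee_rot: [0.81, -0.586, 0.002, -0.0]
ft_force: [-7.8, -0.8, 21.2]
grip_width: 0.003
```

21 N is above the 14 N spring, so the plunger is on its stop. Release, then a second stroke.

Request:
move_arm(
  moves=[
    [0,0,0,0,0,-0.016,0],
    [0,0,0,0,0,-0.03,0],
    [0,0,0,0,0,-0.03,0],
    [0,0,0,0,0,-0.03,0],
    [0,0,0,0,0,-0.03,0],
  ],
)

```text
clock: 3.15
position: [0.5721, -0.1346, 0.1845]
ee_rot: [0.811, -0.585, -0.001, 0.0]
ft_force: [0.0, -0.1, -0.1]
grip_width: -0.002
```

Run:
```python
from h import *
ims=[]
for n,(y,x) in (('wrist',(50,220)),('side',(220,300))):
    p,im=snap(n,n+'2.png'); ims.append(cv2.resize(im[y:y+130,x:x+100],None,fx=4,fy=4,interpolation=cv2.INTER_CUBIC))
cv2.imwrite('pics/c3.png',np.hstack(ims)[:,:,::-1]); o=manip.get_obs(); print(o['position'],o['ft_force'])
```

```text
[ 0.57220791 -0.13443775  0.18444727] [ 0.0551388  -0.12644905  0.03632636]
```

View pics/c3.png

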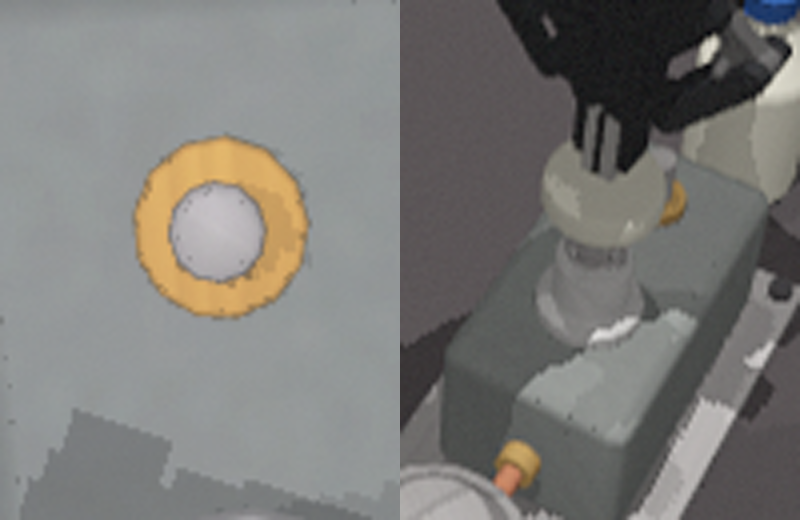

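The pin has risen: in the side view its top now shows above the gland. The plunger is up. More full strokes follow.

Request:
move_arm(
  moves=[
    [0,0,0,0,0,0.015,0],
    [0,0,0,0,0,0.025,0],
    [0,0,0,0,0,0.03,0],
    [0,0,0,0,0,0.03,0],
    [0,0,0,0,0,0.03,0],
  ],
)

```text
clock: 3.75
position: [0.5739, -0.1346, 0.1589]
ee_rot: [0.811, -0.585, 0.002, -0.0]
ft_force: [-11.9, 1.4, 35.2]
grip_width: 0.006
```

Request:
move_arm(
  moves=[
    [0,0,0,0,0,-0.016,0],
    [0,0,0,0,0,-0.03,0],
    [0,0,0,0,0,-0.03,0],
    [0,0,0,0,0,-0.03,0],
    [0,0,0,0,0,-0.03,0],
  ],
)

```text
clock: 4.25
position: [0.572, -0.1344, 0.1839]
ee_rot: [0.811, -0.585, -0.001, 0.0]
ft_force: [0.5, 0.4, -0.1]
grip_width: 0.001
```

Request:
move_arm(
  moves=[
    [0,0,0,0,0,0.015,0],
    [0,0,0,0,0,0.025,0],
    [0,0,0,0,0,0.03,0],
    [0,0,0,0,0,0.03,0],
    [0,0,0,0,0,0.03,0],
  ],
)

```text
clock: 4.75
position: [0.5737, -0.1347, 0.1589]
ee_rot: [0.811, -0.585, 0.002, -0.0]
ft_force: [-12.8, 1.9, 38.2]
grip_width: 0.001
```

Request:
move_arm(
  moves=[
    [0,0,0,0,0,-0.016,0],
    [0,0,0,0,0,-0.03,0],
    [0,0,0,0,0,-0.03,0],
    [0,0,0,0,0,-0.03,0],
    [0,0,0,0,0,-0.03,0],
  ],
)

```text
clock: 5.25
position: [0.572, -0.1345, 0.1839]
ee_rot: [0.811, -0.585, -0.001, 0.0]
ft_force: [0.3, -0.1, -1.2]
grip_width: 0.001
```

Run:
```python
from h import *
ims=[]
for n,(y,x) in (('top',(150,320)),('side',(220,300))):
    p,im=snap(n,n+'3.png'); ims.append(cv2.resize(im[y:y+130,x:x+100],None,fx=4,fy=4,interpolation=cv2.INTER_CUBIC))
cv2.imwrite('pics/c4.png',np.hstack(ims)[:,:,::-1]); o=manip.get_obs(); print(o['position'],o['ft_force'])
```

```text
[ 0.57214484 -0.13442778  0.18419637] [ 0.26183831 -0.97978179 -0.65404454]
```

View pics/c4.png

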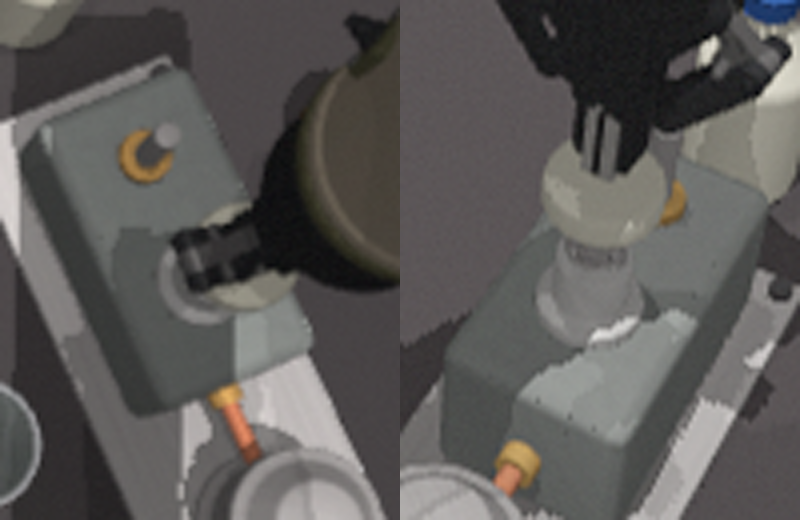

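The pin now stands roughly 35 mm out, its top at top-view (362,183.5). The press force neared 38 N, so I'll press 2 mm less deep for two more strokes.

Request:
move_arm(
  moves=[
    [0,0,0,0,0,0.015,0],
    [0,0,0,0,0,0.025,0],
    [0,0,0,0,0,0.028,0],
    [0,0,0,0,0,0.028,0],
    [0,0,0,0,0,0.028,0],
  ],
)

```text
clock: 5.85
position: [0.5738, -0.1346, 0.1591]
ee_rot: [0.811, -0.585, 0.002, -0.0]
ft_force: [-4.1, 0.8, 20.0]
grip_width: -0.002
```

Request:
move_arm(
  moves=[
    [0,0,0,0,0,-0.016,0],
    [0,0,0,0,0,-0.03,0],
    [0,0,0,0,0,-0.03,0],
    [0,0,0,0,0,-0.03,0],
    [0,0,0,0,0,-0.03,0],
  ],
)

```text
clock: 6.35
position: [0.5721, -0.1344, 0.1861]
ee_rot: [0.811, -0.585, -0.001, 0.0]
ft_force: [-0.5, -0.3, -0.5]
grip_width: -0.001
```

Request:
move_arm(
  moves=[
    [0,0,0,0,0,0.015,0],
    [0,0,0,0,0,0.026,0],
    [0,0,0,0,0,0.03,0],
    [0,0,0,0,0,0.03,0],
    [0,0,0,0,0,0.03,0],
  ],
)

```text
clock: 6.85
position: [0.5736, -0.1346, 0.1591]
ee_rot: [0.811, -0.585, 0.001, -0.0]
ft_force: [-5.8, 1.2, 23.4]
grip_width: -0.001
```

Request:
move_arm(
  moves=[
    [0,0,0,0,0,-0.016,0],
    [0,0,0,0,0,-0.03,0],
    [0,0,0,0,0,-0.03,0],
    [0,0,0,0,0,-0.08,0],
    [0,0,0,0,0,-0.11,0],
    [0,0,0,0,0,-0.11,0],
    [0,0,0,0,0,-0.11,0],
  ],
)

```text
clock: 7.55
position: [0.5724, -0.1345, 0.2662]
ee_rot: [0.811, -0.585, -0.0, 0.0]
ft_force: [-0.8, 0.3, -0.8]
grip_width: -0.001
```

Run:
```python
from h import *
ims=[]
for n,(y,x) in (('top',(150,320)),('side',(220,300))):
    p,im=snap(n,n+'4.png'); ims.append(cv2.resize(im[y:y+130,x:x+100],None,fx=4,fy=4,interpolation=cv2.INTER_CUBIC))
    for z in (.133,.143,.148,.153): 
        u,v=proj(p,[.6375,-.109,z]); print(n,z,round((u-x)*4),round((v-y)*4))
cv2.imwrite('pics/c5.png',np.hstack(ims)[:,:,::-1]); o=manip.get_obs(); print(o['position'],o['ft_force'])
```

```text
top 0.133 161 140
top 0.143 166 135
top 0.148 168 133
top 0.153 171 130
side 0.133 267 145
side 0.143 270 130
side 0.148 271 122
side 0.153 272 114
[ 0.57187509 -0.13447747  0.26513575] [ 0.57271706 -0.19915693  0.59459796]
```

View pics/c5.png

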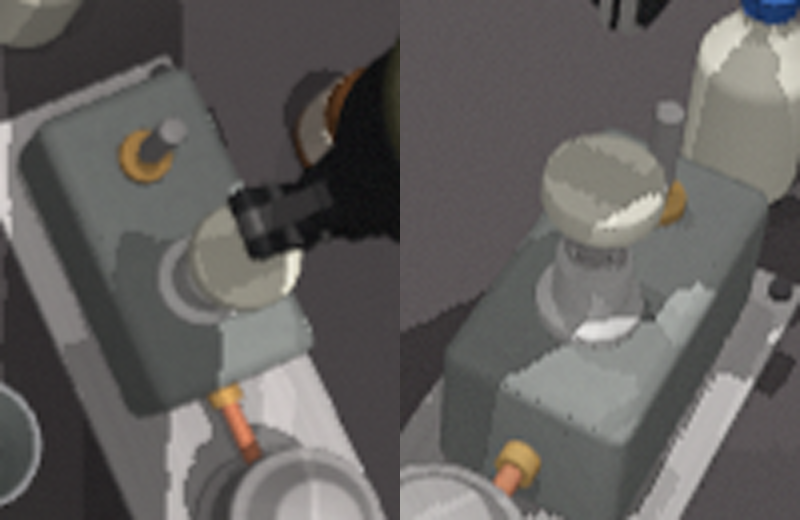

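The pin top is at side crop (270,112) and top crop (173,131). Fully out predicts (272,114) and (171,130), so it is fully out. The head is back at its starting pixel position and the gripper is clear.

```bash
python3 -c "
from h import *
print(manip.get_obs()['clock'], manip.hand_in())"
```

```text
the job is handed in; nothing more can be done
7.65 None
```

I gave the plunger five full strokes with the shut fingertips, then backed the gripper off to about 90 mm above the plunger head and handed in at 7.65 s.

- **Strokes:** each one bottomed at about 159 mm with 20–38 N, above the 14 N spring, so every stroke reached the stop. Two of them reached 35–38 N, near the 40 N limit for the arm or gripper body, so I eased the press for the last two (20 and 23 N).
- **Pin:** in both fixed views its top sits within about 1 px of where a fully out pin (153 mm) should appear. I did not see the turned waist itself, because the plunger head hid it in the side view.
- **Plunger and bystanders:** the head is back at its starting position in the side picture, and the measured force is about zero. The gripper never came near the pin, bottles or beaker. I did not re-measure the bottles and beaker after the strokes.

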